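# Snap the retaining clip onto the transformer spindle

## Robot

A 6-joint arm with a two-finger parallel gripper is mounted at the origin on the work surface. World frame = base frame: x ahead of the robot, y to its left, z up, the work surface at z = 0. Lengths are in m, angles in degrees, forces in N, time in s.
With the tool pointing down it reaches from about 0.4 to 0.825 m from the base axis. Payload 7 kg.
Tool frame: the origin (TCP) lies between the finger pads; the fingertips stand 11 mm ahead of it and the grasp point (between the pads) lies 8 mm behind it; z points along the fingers, y is the direction in which the jaws open and shut (so a half turn about z gives the same grasp; the last joint's range is limited). The gripper opens to 88 mm and grips with 3 to 60 N. Pads are 19 mm wide; open, the fingers measure 130 mm over their backs; the gripper's body (78 mm by 193 mm) begins 47 mm behind the grasp point.
Start: joints at [89.101, 20.546, 0.682, 0, -70.136, -16.507], TCP at [0.202, 0.644, 0.214] pointing down, gripper open.
Joint ranges: [-176.03, 176.03], [-82.01, 121.73], [-58.28, 71.71], [-173.87, 95.51], [-174.79, -0.11], [-173.66, 173.66]. Speed limits (degrees/s): [136.94, 136.94, 172.46, 180, 180, 180].

## Interface

Orientations are given as [roll, pitch, yaw] about the fixed x, y, z axes, in that order (R = Rz(yaw) Ry(pitch) Rx(roll)).
In Python, from plant import r gives the robot as it stands.
- The arm moves only by the shell command python3 -m inch 'ROWS' [OPENING] [FORCE]. ROWS is JSON, a list of rows, each an object of numbers: "x", "y", "z": the shift along the tool's x, y, z as a fraction of full scale; "yaw": the turn about the tool's z as a fraction of full scale. In form: [{"x": .., "y": .., "z": .., "yaw": ..}, ...]. A call has 1 to 5 rows; each row shifts and turns the pose as measured when the row begins, along the tool's axes as they then stand; what a row does not reach is not made up. Full scale, the value 1, is 0.025 m for a shift and 4 degrees for a turn. A row lasts 1/12 s, in which the tool goes at most 41.7 mm and 7.16 degrees, less where a joint would pass 70% of its speed; a pose out of reach is approached as far as the arm can. A call with a number of a shift or a turn outside -1 to 1 is refused whole. A call with a gripper value outside its range is refused whole. OPENING is the opening, from -1 (shut) to 1 (fully open), set as the call begins (- or left out, the last holds). The fingers move at their own pace and stop on an object; FORCE is the grip in N (left out, the last holds). Time passes only in rows, so rows that do not move let the fingers close. It gives the time, the measured TCP pose, the force and the opening at its end, in the units of the state.
- r.get_state(): the state, without advancing time (a new reading comes with each control period).
- r.capture(name): name is "side" or "top" or "wrist"; returns (picture, depth): 384x512x3 uint8, red, green, blue; 384x512 float32, m along the optical axis (not along the pixel's ray), 0 where there is no reading.
- r.camera_info(name): a dict with "mtx" (3x3 intrinsics, pixels), "k1" (the pictures are not rectified: a ray, as slopes to the right and down, at radius r is drawn at 1 + k1 r^2 times it, then the intrinsics apply), "pose" (4x4, takes a point from camera to world coordinates). Camera axes: x right, y down, z forward; pixel columns grow to the right and rows downward; lengths in m; the calibration is good to about 2 mm. A picture is of the moment at which its call begins: read the wrist's pose just before it. camera_info takes no time and is no camera call; for the wrist camera it gives the pose at the moment of the call.
- r.close_job(): hands the job in, once; it reports no verdict.
The state is a dict: "time_s": time; "joints": joint angles; "qd": joint speeds; "joint_torque": joint torques, N m; "tcp_pos": TCP position; "eef_rot": TCP orientation; "contact_force": force on the tool from outside, world axes, zero at the start; "moment": the same for the moment, N m; "gripper_width": finger opening in m.
Only numpy, scipy, OpenCV 4.12 (cv2) and the standard library are available. Lean on these libraries where they do the work, as an engineer would, in place of code of your own. Each camera call takes 0.05 s, during which the arm holds its last target. There are 200 camera calls.

## Task

Pick up the fork tool from the rubber mat and with it push the split clip sideways along the transformer's deck plate, mouth first, onto the neck of the spindle until it snaps fully home. The spindle floats in its slot, so push by feel, gently and never harder than 18 N, touching the clip and the spindle with nothing but the fork. Then lay the fork flat back on the mat and let go of it; leave the meter, the circuit board and the spool where they are.

Things in the scene. Friction and masses are not known exactly. Their poses are not given: they have to be found in the camera images.
- fork: Fork tool, 0.12 kg. Origin: middle of its handle at the underside; x to the fork, z up. Black handle 90 long (x), 18 wide (y), 34 high; balance 15 ahead of origin. Shank axis 17 above the underside, steel from x=45 (24 high till 55). Head: crossbar 46 wide, 8 high (z 13 to 21), flat push face at x=130; beyond it two 10 long tines, 36 apart inside, then flared out to x=149, straddle the clip's back bar.
- clip: Dark steel split clip, loose on the deck plate. Origin: its seat's centre at the underside; x points out of its mouth. 6 thick. Back bar 32 wide (y), outer face at x=-12.75; two sprung jaws (outer y=+-13) to x=11, hooks at x=9, mouth 10 wide. Starts 20 to 58 short of the spindle, roughly facing it. Jaws spread at 5 to 12 N, then snap shut: force falls to near 0, 1 to 5 later it is stopped.
- spindle: Upright steel spindle of an open transformer (copper drum under an aluminium deck plate). Origin: its axis at deck top, 60 above the bench; x is the way to push the clip (wide end of the neck is at +x). Neck 14 to 15.7 wide, x -7 to 6, 8 high; above it a collar of 20 dia, then a stem to 36. It floats in a slot (3 N drag): pushed, it gives way along +x by an unknown 0 to 26, then stops hard.
- deck_edge (a point): Middle of the deck plate's near top edge, 60 above the bench; plate 130 long (x), 140 wide, 10 thick, fixed. Nothing rises above the bench nearer than this edge except a base plate 8 high reaching 20 further out and the drum under the plate. A tool handle can be held lower than the plate in front of it.
- mat: Blue-grey rubber mat fixed on the bench, 280 (x) by 200 (y) by 2 thick; origin at the centre of its underside. The fork lies on it at the start and must lie on it at the end.
- meter: Yellow clamp meter with red jaws lying on the bench, 190 by 65 by 32 high; leave alone.
- board: Circuit board on short brass legs, 100 by 75, parts up to 37 high; leave alone.
- spool: Grey spool of 48 dia, 34 high, standing; leave alone.
Not all that is in view belongs to the job. Several things have the shape of the fork; the one meant has the colours described above.

How it is judged:
By the outcome, as a careful person would: the job done as asked, in the order asked, and still so for the second after the job is handed in, with the robot touching nothing.
It also fails if it takes over 64 s, if anything falls off the work surface, if the arm or the gripper's body presses on something with over 40 N, if the wrist force passes 120 N, or if a joint passes its speed limit or range.

## Working session

There is one attempt and no reset: what is moved stays moved. The work goes in short steps, Python scripts to look and compute and a shell command to move; the robot and the scene stay as the last step left them, time stands still between calls to the robot, and variables do not carry over. Pictures are saved under pics/ and viewed, about 8 in all and at most 12, crops included, and the job is handed in when it is done.

```bash
ls; mkdir -p pics
cat > h.py <<'E'
import numpy as np, cv2
from plant import r
def snap(n,f):
    ci=r.camera_info(n); p,d=r.capture(n)
    cv2.imwrite(f'pics/{f}.png',p[:,:,::-1]); np.savez(f'pics/{f}.npz',p=p,d=d,m=ci['mtx'],k=ci['k1'],T=ci['pose'])
    return p,d,ci
def load(f): return np.load(f'pics/{f}.npz')
def ray(D,u,v):
    m=D['m']; q=np.array([(u-m[0,2])/m[0,0],(v-m[1,2])/m[1,1]]); s=q.copy()
    for _ in range(20): s=q/(1+D['k']*(s@s))
    T=np.array(D['T']); return T[:3,3],T[:3,:3]@np.array([s[0],s[1],1.])
def onz(D,u,v,z):
    o,d=ray(D,u,v); return o+d*(z-o[2])/d[2]
def dep(D,u,v):
    o,d=ray(D,u,v); return o+d*D['d'][int(v),int(u)]
E
python3 - <<'E'
from h import *
a=snap('top','top0')[0]; b=snap('side','side0')[0]
print(r.get_state())
for n in('top','side','wrist'): print(r.camera_info(n))
E
```

```text
pics
{'time_s': 0.1, 'joints': array([ 8.91014842e+01,  2.05882022e+01,  6.39315007e-01, -1.91865709e-02,
       -7.01367348e+01, -1.65068482e+01]), 'qd': array([ 0.11836231, -0.14692598,  0.0922916 ,  0.05562943, -0.04220407,
       -0.08798575]), 'joint_torque': array([-1.74645062e-03, -5.84163702e+01,  2.93747020e+01,  7.01543212e+00,
        1.01817143e-02, -5.15695569e-05]), 'tcp_pos': array([0.20179502, 0.64364379, 0.21310423]), 'eef_rot': array([ 1.79912781e+02, -7.03603818e-03, -1.74118912e+01]), 'contact_force': array([0.36974236, 0.15864813, 0.01519727]), 'moment': array([ 0.0156623 ,  0.01008652, -0.02597066]), 'gripper_width': 0.08783303430949724}
{'mtx': array([[459.47058144,   0.        , 260.85970175],
       [  0.        , 459.47058144, 189.31143859],
       [  0.        ,   0.        ,   1.        ]]), 'k1': -0.044651621490311946, 'pose': array([[ 0.01091091, -0.99785268,  0.06458318,  0.37726274],
       [-0.99988982, -0.01153767, -0.00933957, -0.0878139 ],
       [ 0.01006465, -0.06447416, -0.99786862,  1.41179078],
       [ 0.        ,  0.        ,  0.        ,  1
[... 204 characters left out ...]
 'pose': array([[-0.9892381 , -0.07850091,  0.12347299,  0.24394041],
       [-0.14500712,  0.63857006, -0.75577855,  1.2772251 ],
       [-0.01951685, -0.7655494 , -0.64308103,  1.25763225],
       [ 0.        ,  0.        ,  0.        ,  1.        ]])}
{'mtx': array([[308.90348352,   0.        , 252.31853924],
       [  0.        , 308.90348352, 189.2703024 ],
       [  0.        ,   0.        ,   1.        ]]), 'k1': -0.008880560794430274, 'pose': array([[-0.29845953, -0.90739027, -0.29591353,  0.28299969],
       [-0.95441764,  0.28471832,  0.08956807,  0.61820299],
       [ 0.00297881,  0.30915754, -0.95100617,  0.3827605 ],
       [ 0.        ,  0.        ,  0.        ,  1.        ]])}
```

View pics/top0.png

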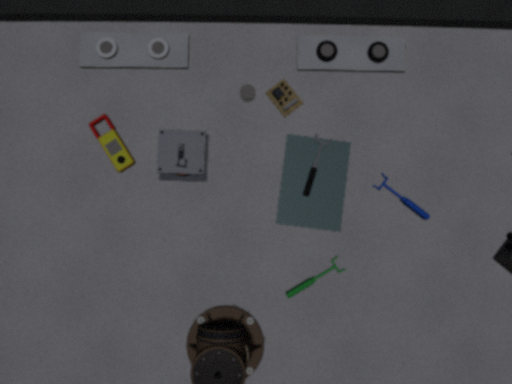

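View pics/side0.png

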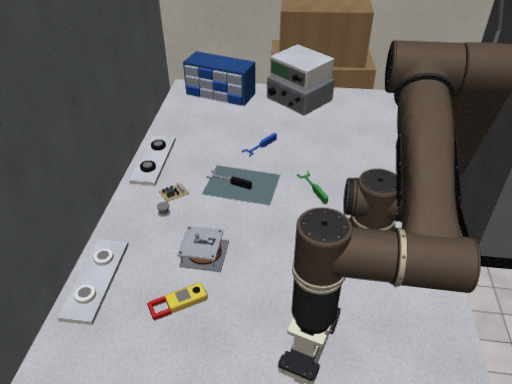

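The top view shows the black fork on the mat at about (312,175), head up at (318,140). The transformer is at (182,152), the meter at (112,145), the board at (284,97) and the spool at (248,93). The blue and green forks are decoys.

Run:
```python
from h import *
D=load('top0'); p=D['p']
a=cv2.resize(p[115:190,145:220],None,fx=5.3,fy=5.3,interpolation=cv2.INTER_CUBIC)
b=cv2.resize(p[130:235,270:355],None,fx=3.79,fy=3.79,interpolation=cv2.INTER_CUBIC)[:397]
S=load('side0')['p']
c=cv2.resize(S[220:275,170:240],None,fx=4,fy=4,interpolation=cv2.INTER_CUBIC)
im=np.zeros((620-20,800,3),np.uint8); im[:397,:397]=a[:397,:397]; im[:b.shape[0],400:400+b.shape[1]]=b; im[400:600,0:280]=c[:200]
cv2.imwrite('pics/c1.png',np.clip(im[:,:,::-1]*2.2,0,255).astype(np.uint8))
for n,u,v,z in [('handle bot',307,193,.036),('handle top',313,170,.036),('headctr',318,137,.02),('deck',182,152,.06),('decknear',182,174,.06),('clip',182,152,.066)]: print(n,onz(D,u,v,z),dep(D,u,v))
for u,v in [(285,135),(350,142),(341,230),(277,223)]: print('mat',onz(D,u,v,.002))
```

```text
handle bot [ 0.45680664 -0.23939369  0.036     ] [ 0.4569148  -0.23959981  0.03412916]
handle top [ 0.52645105 -0.25721817  0.036     ] [ 0.52641979 -0.25718267  0.03628832]
headctr [ 0.63007245 -0.27426975  0.02      ] [ 0.63424572 -0.27734768 -0.00297505]
deck [0.5728483  0.13444403 0.06      ] [0.57333253 0.1349943  0.05665323]
decknear [0.50737502 0.13294752 0.06      ] [0.50830566 0.13452652 0.05033126]
clip [0.57198018 0.13345753 0.066     ] [0.57333253 0.1349943  0.05665323]
mat [ 0.63821493 -0.1740607   0.002     ]
mat [ 0.61906728 -0.3764743   0.002     ]
mat [ 0.34626542 -0.34823633  0.002     ]
mat [ 0.36570303 -0.15156302  0.002     ]
```

View pics/c1.png

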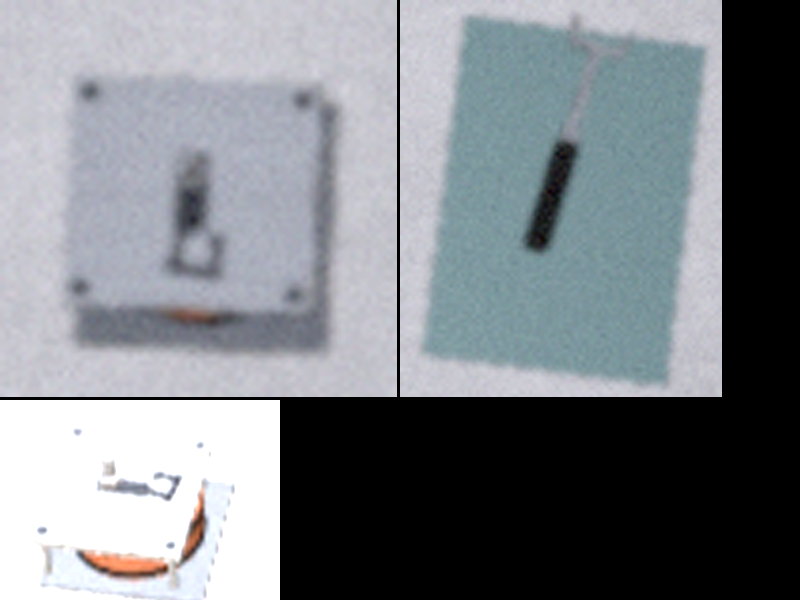

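```bash
R='x'; python3 -m inch '[{"x":0.9,"y":0.75},{"x":0.9,"y":0.75},{"x":0.9,"y":0.75},{"x":0.9,"y":0.75},{"x":0.9,"y":0.75}]'
python3 -m inch '[{"x":0.9,"y":0.75},{"x":0.9,"y":0.75},{"x":0.9,"y":0.75},{"x":0.9,"y":0.75},{"x":0.9,"y":0.75}]'
python3 -m inch '[{"x":0.9,"y":0.75},{"x":0.9,"y":0.75},{"x":0.9,"y":0.75},{"x":0.9,"y":0.75},{"x":0.9,"y":0.75}]'
python3 -m inch '[{"x":0.9,"y":0.75},{"x":0.9,"y":0.75},{"x":0.9,"y":0.75},{"x":0.9,"y":0.75},{"x":0.5,"y":0.5}]'
```

```text
validation failed for argument at $[0]...
validation failed for argument at $[0]...
validation failed for argument at $[0]...
validation failed for argument at $[0]...
```

Rows need all four numbers, it seems.

```bash
python3 -m inch '[{"x":0.9,"y":0.75,"z":0,"yaw":0},{"x":0.9,"y":0.75,"z":0,"yaw":0},{"x":0.9,"y":0.75,"z":0,"yaw":0},{"x":0.9,"y":0.75,"z":0,"yaw":0},{"x":0.9,"y":0.75,"z":0,"yaw":0}]'
```

```text
time_s: 0.52
tcp_pos: [0.2801, 0.519, 0.2085]
eef_rot: [179.6, -0.0, -17.1]
contact_force: [0.8, 0.1, 0.3]
gripper_width: 0.0874
```

```bash
python3 -m inch '[{"x":0.97,"y":0.78,"z":0,"yaw":0},{"x":0.97,"y":0.78,"z":0,"yaw":0},{"x":0.97,"y":0.78,"z":0,"yaw":0},{"x":0.97,"y":0.78,"z":0,"yaw":0},{"x":0.97,"y":0.78,"z":0,"yaw":0}]'
python3 -m inch '[{"x":0.97,"y":0.78,"z":0,"yaw":0},{"x":0.97,"y":0.78,"z":0,"yaw":0},{"x":0.97,"y":0.78,"z":0,"yaw":0},{"x":0.97,"y":0.78,"z":0,"yaw":0},{"x":0.97,"y":0.78,"z":0,"yaw":0}]'
python3 -m inch '[{"x":0.97,"y":0.78,"z":0,"yaw":0},{"x":0.97,"y":0.78,"z":0,"yaw":0},{"x":0.9,"y":0.78,"z":0,"yaw":0},{"x":0.5,"y":0.4,"z":0,"yaw":0},{"x":0,"y":0,"z":0,"yaw":0}]'
python3 - <<'E'
from h import *
p,d,ci=snap('wrist','w1')
cv2.imwrite('pics/w1b.png',cv2.resize(p[:,:,::-1],None,fx=1.5,fy=1.5))
E
```

```text
time_s: 0.93
tcp_pos: [0.3693, 0.3825, 0.2077]
eef_rot: [179.4, 0.0, -17.0]
contact_force: [1.1, 0.1, 0.5]
gripper_width: 0.0878
time_s: 1.35
tcp_pos: [0.4588, 0.2458, 0.2081]
eef_rot: [179.3, 0.1, -16.9]
contact_force: [1.2, 0.9, 0.0]
gripper_width: 0.088
time_s: 1.77
tcp_pos: [0.5218, 0.1461, 0.2076]
eef_rot: [179.2, 0.2, -17.2]
contact_force: [-0.0, -0.3, -0.2]
gripper_width: 0.0878
```

View pics/w1b.png

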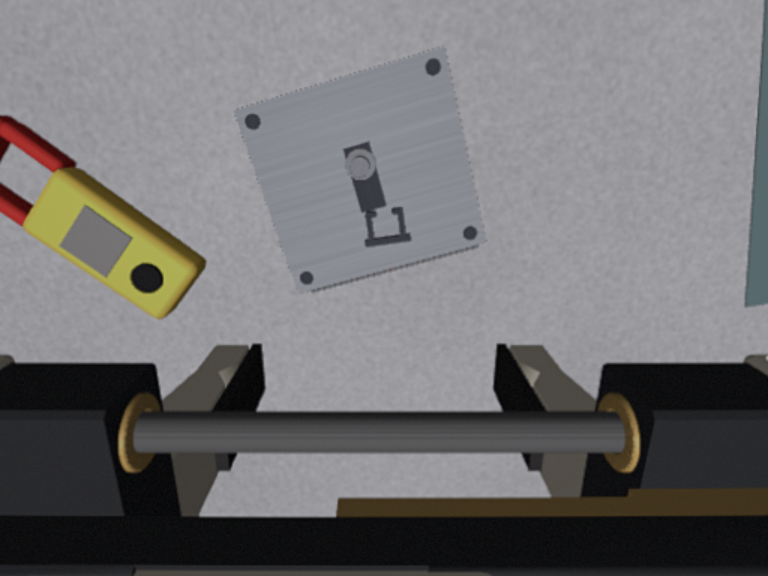

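Deck corners are at (236,108), (444,48), (482,242) and (300,290) in the 1.5x wrist picture. The stem top is at (360,163), the slot runs from (357,147) to (373,210), and the clip's back bar is at (388,240) with its mouth towards the spindle.

Run:
```python
from h import *
D=load('w1'); p=D['p']; g=cv2.cvtColor(p,cv2.COLOR_RGB2GRAY)
o=lambda u,v,z:onz(D,u/1.5,v/1.5,z)[:2]
FL,FR,NR,NL=[o(*c,.06) for c in [(236,108),(444,48),(482,242),(300,290)]]
print('corners',FL,FR,NR,NL); print('near mid',(NL+NR)/2)
ang=lambda v:np.degrees(np.arctan2(v[1],v[0]))
print('deck yaw',ang(FL-NL),ang(FR-NR),ang(NL-NR)-90,ang(FL-FR)-90, np.linalg.norm(FL-NL),np.linalg.norm(NL-NR))
print('stem top',o(360,163,.096),'slot far',o(356,147,.06),'near',o(373,211,.06))
c=g[136:166,240:276]; m=(c<85).astype(np.uint8)
for row in c: print(''.join('#' if x<70 else '+' if x<95 else '.' for x in row))
n,l,s,ce=cv2.connectedComponentsWithStats(m); print(s)
```

```text
corners [0.64344482 0.20086973] [0.63809837 0.06484808] [0.51109251 0.0703501 ] [0.51574911 0.20421389]
near mid [0.51342081 0.13728199]
deck yaw -1.5001465566628245 -2.4805586874049483 -1.9922948075502234 -2.2509003483114896 0.12773948359666124 0.13394475810804404
stem top [0.58945789 0.1342482 ] slot far [0.59804476 0.13508458] near [0.55457477 0.13695183]
#################...................
##############++....................
+#########+++.........+++###........
.########+...........#######+.......
.##+####++...........#######+.......
.+..######+..........+######+.......
....#######...........+++###+.......
....######+..............+##+.......
...+####++................##+.......
....###+.................+###.......
....+##+.................+###.......
....+##+..................###.......
....+###..................+##+......
....+###..................###+......
.....###..................+##+......
.....###..................+###......
.....+##+.................+###......
.....+##+.................+###......
.....+##+.................+###......
......###..................###+.+...
.....+###...............+++######...
.....+##+........+++#############+..
......###++++####################+..
....++###########################+..
...+########################+++++...
...+##################++++..........
...+###########++++.................
....####++++........................
....++..............................
....................................
[[  0   0  36  30 721]
 [  0   0  34  28 359]]
```

Run:
```python
from h import *
D=load('w1')
for u,v in [(200,100),(290,140),(210,150),(300,100),(100,30),(400,150),(240,109)]: print(u,v,dep(D,u,v))
W=lambda u,v,z=.066:onz(D,u,v,z)[:2]
L=W(243.5,163.3);R=W(273.5,159.);print('bar ends',L,R,np.linalg.norm(L-R),'mid',(L+R)/2)
d=L-R;print('clip yaw',np.degrees(np.arctan2(d[1],d[0]))-90)
a=W(244,145);b=W(245.3,160);d=a-b;print('left jaw dir',np.degrees(np.arctan2(d[1],d[0])))
a=W(268.5,141);b=W(269.7,155);d=a-b;print('right jaw dir',np.degrees(np.arctan2(d[1],d[0])))
print('hook tops',W(246,139.5),W(265,138))
# top view cross-check
T=load('top0'); s=lambda x,y:onz(T,145+x/5.3,115+y/5.3,.06)[:2]
for c in [(75,78),(325,85),(318,310),(68,303)]:print('top corner',s(*c))
print('stem top',onz(T,145+193/5.3,115+158/5.3,.096))
print('clip back',onz(T,145+193/5.3,115+273/5.3,.066))
```

```text
200 100 [0.60709352 0.17083068 0.05964431]
290 140 [0.54219288 0.09595789 0.05777146]
210 150 [0.55708586 0.17819462 0.05910001]
300 100 [0.57794592 0.0763625  0.05944293]
100 30 [ 0.71001288  0.25959479 -0.00190875]
400 150 [ 4.78264625e-01 -3.69374587e-02 -9.82919702e-05]
240 109 [0.58912066 0.13438505 0.09477668]
bar ends [0.53479748 0.14872501] [0.52993562 0.11792855] 0.031177872490232565 mid [0.53236655 0.13332678]
clip yaw -8.97129042675111
left jaw dir -12.660158456138161
right jaw dir -11.291030638117858
hook tops [0.55743308 0.13889928] [0.55320685 0.12020091]
top corner [0.63893165 0.20409577]
top corner [0.63648566 0.06357922]
top corner [0.50966471 0.06501849]
top corner [0.51199827 0.20460092]
stem top [0.58854365 0.13070416 0.096     ]
clip back [0.52892093 0.13419184 0.066     ]
```

```bash
python3 -m inch '[{"x":0.16,"y":0.96,"z":0,"yaw":0},{"x":0.16,"y":0.96,"z":0,"yaw":0},{"x":0.16,"y":0.96,"z":0,"yaw":0},{"x":0.16,"y":0.96,"z":0,"yaw":0},{"x":0.16,"y":0.96,"z":0,"yaw":0}]'
python3 -m inch '[{"x":0.16,"y":0.96,"z":0,"yaw":0},{"x":0.16,"y":0.96,"z":0,"yaw":0},{"x":0.16,"y":0.96,"z":0,"yaw":0},{"x":0.16,"y":0.96,"z":0,"yaw":0},{"x":0.16,"y":0.96,"z":0,"yaw":0}]'
python3 -m inch '[{"x":0.16,"y":0.96,"z":0.5,"yaw":0},{"x":0.16,"y":0.96,"z":0.5,"yaw":0},{"x":0.16,"y":0.96,"z":0.5,"yaw":0},{"x":0.16,"y":0.96,"z":0.5,"yaw":0},{"x":0.16,"y":0.9,"z":0,"yaw":0}]'
python3 -m inch '[{"x":0,"y":0.1,"z":0,"yaw":0},{"x":0,"y":0,"z":0,"yaw":0}]'
python3 - <<'E'
from h import *
p,d,ci=snap('wrist','w2'); D=load('w2')
cv2.imwrite('pics/w2b.png',cv2.resize(p[:,:,::-1],None,fx=1.5,fy=1.5))
hsv=cv2.cvtColor(p,cv2.COLOR_RGB2HSV); 
print(r.get_state()['tcp_pos'],r.get_state()['eef_rot'])
E
```

```text
time_s: 2.23
tcp_pos: [0.5034, 0.0277, 0.2072]
eef_rot: [179.1, 0.3, -16.9]
contact_force: [-0.4, -0.0, 0.4]
gripper_width: 0.0879
time_s: 2.65
tcp_pos: [0.4849, -0.0941, 0.2086]
eef_rot: [179.2, 0.4, -16.5]
contact_force: [0.5, -0.5, -0.3]
gripper_width: 0.0875
time_s: 3.07
tcp_pos: [0.4694, -0.2149, 0.1592]
eef_rot: [179.3, 0.2, -16.3]
contact_force: [-0.2, 0.3, -0.3]
gripper_width: 0.0875
time_s: 3.23
tcp_pos: [0.4674, -0.2191, 0.1579]
eef_rot: [179.3, 0.3, -16.4]
contact_force: [0.3, 0.1, -0.7]
gripper_width: 0.0877
[ 0.46758042 -0.21878632  0.1580742 ] [179.31185285   0.33362901 -16.36128351]
```

View pics/w2b.png

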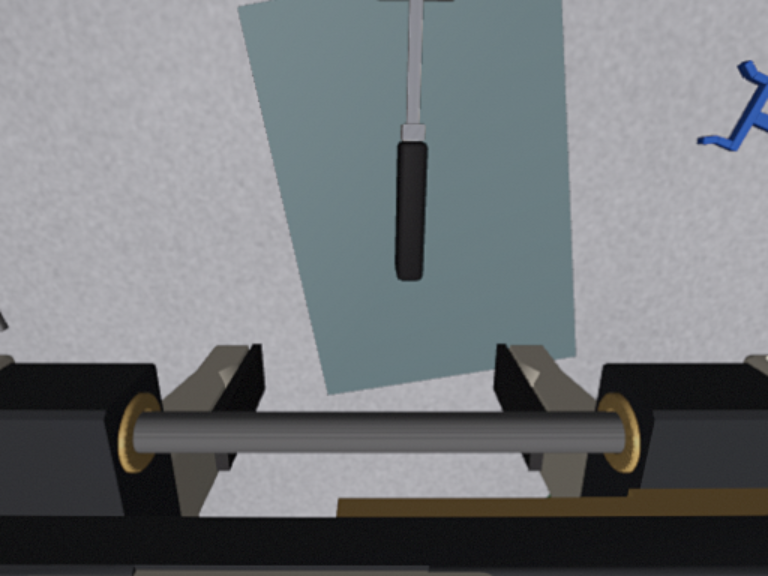

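The handle runs from (412,143) to (409,279) in the 1.5x picture.

Run:
```python
from h import *
D=load('w2'); s=r.get_state(); g=D['p'].max(2)
# handle mask -> long axis
m=np.zeros_like(g); m[85:195,255:295]=(g[85:195,255:295]<60)*1
v,u=np.nonzero(m); P=np.array([onz(D,a,b,.036)[:2] for a,b in zip(u,v)])
rect=cv2.minAreaRect((P*1000).astype(np.float32)); print(rect)
vx,vy,_,_=cv2.fitLine((P*1000).astype(np.float32),cv2.DIST_L2,0,.01,.01).ravel()
yaw=np.degrees(np.arctan2(vy,vx)); print('fork yaw',yaw)
c=np.array(rect[0])/1000; f=np.array([np.cos(np.radians(yaw)),np.sin(np.radians(yaw))]); 
if f[0]<0:f=-f
a=np.radians(s['eef_rot'][2]); X=np.array([np.cos(a),np.sin(a)]);Y=np.array([np.sin(a),-np.cos(a)])
t=c+.008*f; d=t-s['tcp_pos'][:2]; print('target',t,'x,y mm',d@X*1e3,d@Y*1e3)
```

```text
((496.12158203125, -250.37925720214844), (18.24101448059082, 87.19152069091797), 73.21269989013672)
fork yaw -16.650795
target [ 0.50378613 -0.25267156] x,y mm 44.28478311700398 22.31414224172529
```

```bash
python3 -m inch '[{"x":0.89,"y":0.45,"z":0.8,"yaw":0},{"x":0.88,"y":0.45,"z":0.8,"yaw":0},{"x":0,"y":0,"z":0.9,"yaw":0},{"x":0,"y":0,"z":0.9,"yaw":0},{"x":0,"y":0,"z":0.9,"yaw":0}]'
python3 -m inch '[{"x":0,"y":0,"z":0.5,"yaw":0},{"x":0,"y":0,"z":0.3,"yaw":0},{"x":0,"y":0,"z":0,"yaw":0}]'
```

```text
time_s: 3.7
tcp_pos: [0.513, -0.2504, 0.0552]
eef_rot: [179.4, -0.7, -15.9]
contact_force: [0.7, 0.2, -0.9]
gripper_width: 0.0875
time_s: 3.95
tcp_pos: [0.512, -0.2463, 0.0301]
eef_rot: [179.4, -0.3, -15.8]
contact_force: [-0.2, 0.1, 0.1]
gripper_width: 0.0878
```

```bash
python3 -m inch '[{"x":-0.24,"y":0.33,"z":0.25,"yaw":0.2},{"x":0,"y":0,"z":0.25,"yaw":0},{"x":0,"y":0,"z":0,"yaw":0}]'
```

```text
time_s: 4.2
tcp_pos: [0.5055, -0.2514, 0.0188]
eef_rot: [179.5, -0.5, -16.4]
contact_force: [-0.2, -0.6, -0.8]
gripper_width: 0.0875
```

```bash
python3 -m inch '[{"x":0,"y":0.04,"z":0.08,"yaw":0},{"x":0,"y":0,"z":0,"yaw":0},{"x":0,"y":0,"z":0,"yaw":0},{"x":0,"y":0,"z":0,"yaw":0},{"x":0,"y":0,"z":0,"yaw":0}]' -1 45
python3 -m inch '[{"x":0,"y":0,"z":0,"yaw":0},{"x":0,"y":0,"z":0,"yaw":0},{"x":0,"y":0,"z":0,"yaw":0},{"x":0,"y":0,"z":0,"yaw":0},{"x":0,"y":0,"z":0,"yaw":0}]'
```

```text
time_s: 4.62
tcp_pos: [0.5069, -0.2528, 0.0193]
eef_rot: [179.5, -0.7, -16.4]
contact_force: [-0.6, 0.9, 0.2]
gripper_width: 0.0598
time_s: 5.03
tcp_pos: [0.5075, -0.2529, 0.02]
eef_rot: [179.5, -0.8, -16.5]
contact_force: [0.9, -0.6, -0.7]
gripper_width: 0.0267
```

```bash
python3 -m inch '[{"x":0,"y":0,"z":0,"yaw":0},{"x":0,"y":0,"z":0,"yaw":0},{"x":0,"y":0,"z":0,"yaw":0},{"x":0,"y":0,"z":0,"yaw":0},{"x":0,"y":0,"z":0,"yaw":0}]'
python3 -m inch '[{"x":0,"y":0,"z":-0.4,"yaw":0},{"x":0,"y":0,"z":-0.8,"yaw":0},{"x":0,"y":0,"z":-0.8,"yaw":0},{"x":0,"y":0,"z":-0.8,"yaw":0},{"x":0,"y":0,"z":-0.8,"yaw":0}]'
python3 -m inch '[{"x":0,"y":0,"z":0,"yaw":0},{"x":0,"y":0,"z":0,"yaw":0}]'
```

```text
time_s: 5.45
tcp_pos: [0.5074, -0.253, 0.02]
eef_rot: [179.5, -0.8, -16.4]
contact_force: [-0.4, -0.9, 0.3]
gripper_width: 0.0165
time_s: 5.87
tcp_pos: [0.5016, -0.2508, 0.1094]
eef_rot: [179.4, -0.0, -16.5]
contact_force: [-0.2, -0.0, -1.3]
gripper_width: 0.0168
time_s: 6.03
tcp_pos: [0.5039, -0.2512, 0.1152]
eef_rot: [179.5, -0.5, -16.5]
contact_force: [-0.5, -0.3, -2.7]
gripper_width: 0.0169
```

```bash
python3 -m inch '[{"x":0,"y":-0.5,"z":-0.4,"yaw":-0.9},{"x":0,"y":-0.8,"z":-0.4,"yaw":-0.9},{"x":0,"y":-0.8,"z":-0.4,"yaw":-0.9},{"x":0,"y":-0.8,"z":-0.2,"yaw":-0.9},{"x":0,"y":-0.8,"z":0,"yaw":0}]'
python3 -m inch '[{"x":-0.2,"y":-0.9,"z":0,"yaw":0},{"x":-0.2,"y":-0.9,"z":0,"yaw":0},{"x":-0.2,"y":-0.9,"z":0,"yaw":0},{"x":-0.2,"y":-0.9,"z":0,"yaw":0},{"x":-0.2,"y":-0.9,"z":0,"yaw":0}]'
python3 -m inch '[{"x":-0.2,"y":-0.9,"z":0,"yaw":0},{"x":-0.2,"y":-0.9,"z":0,"yaw":0},{"x":-0.2,"y":-0.9,"z":0,"yaw":0},{"x":-0.2,"y":-0.5,"z":0,"yaw":0},{"x":0,"y":0,"z":0,"yaw":0}]'
```

```text
time_s: 6.45
tcp_pos: [0.5152, -0.1592, 0.149]
eef_rot: [179.4, -0.1, -1.8]
contact_force: [0.1, 0.0, -1.8]
gripper_width: 0.0169
time_s: 6.87
tcp_pos: [0.4908, -0.0414, 0.1455]
eef_rot: [179.4, 0.2, -1.8]
contact_force: [0.4, 0.2, -1.9]
gripper_width: 0.0167
time_s: 7.28
tcp_pos: [0.4687, 0.0454, 0.1423]
eef_rot: [179.4, 0.5, -1.7]
contact_force: [0.8, 0.2, -0.7]
gripper_width: 0.0165
```

```bash
python3 -m inch '[{"x":-0.7,"y":-0.75,"z":0,"yaw":0},{"x":-0.7,"y":-0.75,"z":0.2,"yaw":0},{"x":-0.7,"y":-0.75,"z":0.3,"yaw":0},{"x":-0.7,"y":-0.75,"z":0.3,"yaw":0},{"x":-0.6,"y":-0.7,"z":0.2,"yaw":0}]'
python3 -m inch '[{"x":0,"y":0,"z":0,"yaw":0},{"x":0,"y":0,"z":0,"yaw":0}]'
python3 - <<'E'
from h import *
p,d,ci=snap('wrist','w3')
cv2.imwrite('pics/w3b.png',cv2.resize(p[:,:,::-1],None,fx=1.5,fy=1.5))
s=r.get_state();print(s['tcp_pos'],s['eef_rot'],s['joints'])
E
```

```text
time_s: 7.7
tcp_pos: [0.3845, 0.1402, 0.115]
eef_rot: [179.3, 0.5, -1.9]
contact_force: [0.2, 0.4, -2.0]
gripper_width: 0.0166
time_s: 7.87
tcp_pos: [0.3816, 0.1412, 0.1137]
eef_rot: [179.2, 0.7, -1.7]
contact_force: [0.8, -0.8, -2.0]
gripper_width: 0.0164
[0.38174463 0.14091667 0.11370883] [179.18458805   0.66747359  -1.78550015] [ 4.83929301e+01  8.82736438e-01 -3.88082190e+01  1.22731046e-02
 -5.13627509e+01  3.98185681e+01]
```

View pics/w3b.png

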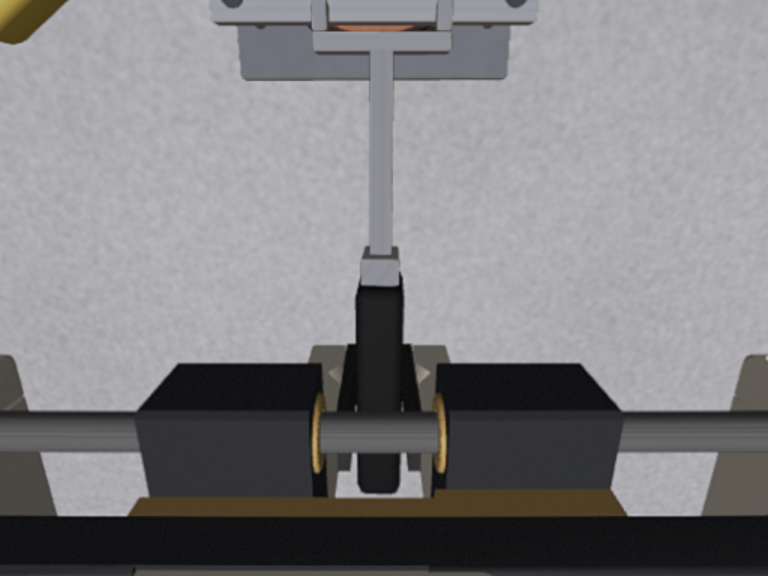

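The head's crossbar is at (314–450, 31–52) in the 1.5x picture, with the shank straight behind it. The clip is out of view, so I'll measure the head by depth.

Run:
```python
from h import *
D=load('w3');s=r.get_state();d=D['d']
def med(u0,u1,v0,v1):
    P=np.array([dep(D,u,v) for u in range(u0,u1) for v in range(v0,v1) if d[v,u]>0]); return np.median(P,0)
print('crossbar',med(213,245,24,31),med(262,297,24,31)); print('shank far',med(250,258,60,70),'near',med(250,258,140,160)); print('handle',med(243,263,200,240))
z=med(213,297,24,31)[2]
L=onz(D,314/1.5,31.5/1.5,z);R=onz(D,450/1.5,31.5/1.5,z);print('face L,R',L,R,'mid',(L+R)/2, 'fork yaw',np.degrees(np.arctan2(*(L-R)[[1,0]]))-90)
a=onz(D,381/1.5,60/1.5,z);b=onz(D,380.5/1.5,240/1.5,z);print('shank yaw',np.degrees(np.arctan2(*(a-b)[[1,0]])))
```

```text
crossbar [0.49597329 0.14885367 0.11232896] [0.49510969 0.12398727 0.11340777]
shank far [0.47829333 0.1370038  0.11335595] near [0.43467262 0.13810445 0.11461919]
handle [0.39908106 0.14006643 0.12846591]
face L,R [0.49879928 0.15804455 0.1127646 ] [0.49762289 0.1135685  0.1127646 ] mid [0.49821109 0.13580653 0.1127646 ] fork yaw -1.5151155762332138
shank yaw -1.753251918461756
```

```bash
python3 -m inch '[{"x":0,"y":0,"z":0.35,"yaw":0},{"x":0,"y":0,"z":0.35,"yaw":0},{"x":0,"y":0,"z":0.35,"yaw":0},{"x":0,"y":0,"z":0.3,"yaw":0},{"x":0,"y":0,"z":0,"yaw":0}]'
python3 -m inch '[{"x":0,"y":0,"z":0.1,"yaw":0},{"x":0,"y":0,"z":0,"yaw":0}]'
```

```text
time_s: 8.33
tcp_pos: [0.383, 0.138, 0.0765]
eef_rot: [179.2, 0.7, -2.0]
contact_force: [-0.4, -0.6, -2.7]
gripper_width: 0.0168
time_s: 8.5
tcp_pos: [0.383, 0.1367, 0.0729]
eef_rot: [179.1, 0.7, -2.1]
contact_force: [-0.2, 0.3, -2.2]
gripper_width: 0.0168
```

```bash
python3 -m inch '[{"x":0,"y":-0.15,"z":0.09,"yaw":-0.06},{"x":0,"y":0,"z":0,"yaw":0}]'
python3 - <<'E'
from h import *
p,d,ci=snap('side','s4'); q,_,_=snap('top','t4')
a=cv2.resize(p[200:280,150:250],None,fx=5,fy=5,interpolation=cv2.INTER_CUBIC); b=cv2.resize(q[115:205,155:210],None,fx=4.4,fy=4.4,interpolation=cv2.INTER_CUBIC)
im=np.zeros((400,500+b.shape[1],3),np.uint8); im[:,:500]=a; im[:b.shape[0],500:]=np.clip(b[:400]*2.,0,255)
cv2.imwrite('pics/c4.png',im[:,:,::-1])
E
```

```text
time_s: 8.67
tcp_pos: [0.3835, 0.1405, 0.0705]
eef_rot: [179.1, 0.7, -1.9]
contact_force: [0.8, -0.2, -1.3]
gripper_width: 0.0169
```

View pics/c4.png

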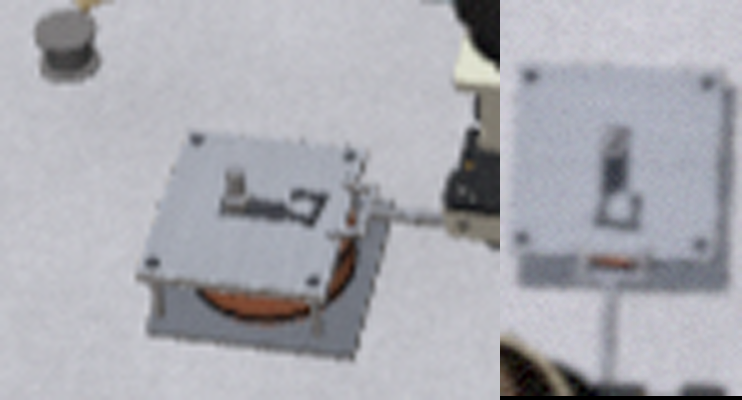

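The top crop shows the head centred behind the clip and spindle (x≈615), just at the deck edge.

```bash
python3 -m inch '[{"x":0.25,"y":0,"z":0,"yaw":0},{"x":0.25,"y":0,"z":0,"yaw":0},{"x":0.25,"y":0,"z":0,"yaw":0},{"x":0.2,"y":0,"z":0,"yaw":0},{"x":0.0,"y":0,"z":0,"yaw":0}]'
python3 -m inch '[{"x":0.1,"y":0,"z":0,"yaw":0},{"x":0.1,"y":0,"z":0,"yaw":0},{"x":0.1,"y":0,"z":0,"yaw":0}]'
```

```text
time_s: 9.18
tcp_pos: [0.4106, 0.1407, 0.0716]
eef_rot: [179.2, 0.6, -1.8]
contact_force: [0.8, 0.4, -1.0]
gripper_width: 0.0167
time_s: 9.43
tcp_pos: [0.4187, 0.1399, 0.0712]
eef_rot: [179.2, 0.6, -1.9]
contact_force: [-0.3, 0.6, -1.8]
gripper_width: 0.0167
```

```bash
python3 -m inch '[{"x":0.12,"y":0.01,"z":0.01,"yaw":0},{"x":0.12,"y":0.01,"z":0.01,"yaw":0},{"x":0.12,"y":0.01,"z":0.01,"yaw":0}]'
python3 -m inch '[{"x":0.12,"y":0,"z":0,"yaw":0},{"x":0.12,"y":0,"z":0,"yaw":0}]'
python3 - <<'E'
from h import *
q,_,_=snap('side','t5'); s=r.get_state();print(s['tcp_pos'],s['contact_force'])
cv2.imwrite('pics/c5.png',cv2.resize(q[210:265,180:245],None,fx=8,fy=8,interpolation=cv2.INTER_CUBIC)[:,:,::-1])
E
```

```text
time_s: 9.68
tcp_pos: [0.4283, 0.1387, 0.0703]
eef_rot: [179.2, 0.7, -1.9]
contact_force: [-0.1, 0.3, -1.4]
gripper_width: 0.0168
time_s: 9.85
tcp_pos: [0.4348, 0.1384, 0.0701]
eef_rot: [179.2, 0.7, -1.9]
contact_force: [-0.3, -0.5, -1.5]
gripper_width: 0.017
[0.43537473 0.13855859 0.07015307] [ 0.85493072  0.5833175  -1.00071487]
```

View pics/c5.png

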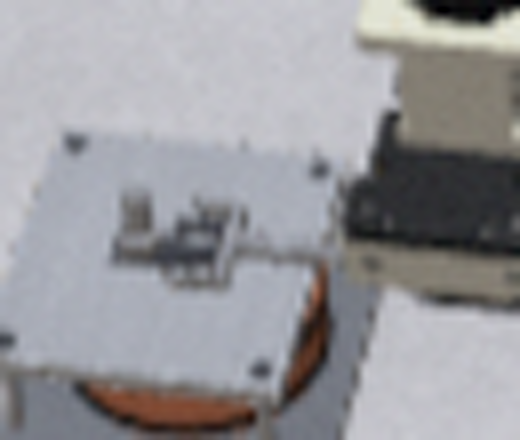

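The fork straddles the clip's back bar at (225,245) and is carrying it towards the stem at (137,215). I'll continue in small steps.

```bash
python3 -m inch '[{"x":0.08,"y":0,"z":0,"yaw":0},{"x":0.08,"y":0,"z":0,"yaw":0}]'
python3 -m inch '[{"x":0.08,"y":0,"z":0,"yaw":0}]'
python3 -m inch '[{"x":0.08,"y":0,"z":0,"yaw":0}]'
python3 -m inch '[{"x":0.08,"y":0,"z":0,"yaw":0}]'
```

```text
time_s: 10.07
tcp_pos: [0.4396, 0.1383, 0.07]
eef_rot: [179.2, 0.7, -1.9]
contact_force: [-1.2, 0.2, -1.1]
gripper_width: 0.0167
time_s: 10.15
tcp_pos: [0.4413, 0.138, 0.0699]
eef_rot: [179.1, 0.7, -1.9]
contact_force: [-3.2, 0.0, -0.5]
gripper_width: 0.0167
time_s: 10.23
tcp_pos: [0.4427, 0.1375, 0.0696]
eef_rot: [179.1, 0.8, -1.9]
contact_force: [-3.6, 0.6, -0.6]
gripper_width: 0.0166
time_s: 10.32
tcp_pos: [0.4441, 0.1371, 0.0693]
eef_rot: [179.1, 0.9, -1.9]
contact_force: [-7.6, 1.0, -0.2]
gripper_width: 0.0164
```

```bash
python3 -m inch '[{"x":0.05,"y":-0.01,"z":-0.05,"yaw":0}]'
python3 -m inch '[{"x":0.05,"y":-0.01,"z":-0.02,"yaw":0}]'
python3 -m inch '[{"x":0.05,"y":-0.01,"z":0,"yaw":0}]'
```

```text
time_s: 10.4
tcp_pos: [0.4442, 0.1367, 0.0699]
eef_rot: [179.0, 1.0, -1.9]
contact_force: [-7.1, 0.2, 0.4]
gripper_width: 0.0169
time_s: 10.48
tcp_pos: [0.4442, 0.1363, 0.0699]
eef_rot: [178.9, 1.1, -2.0]
contact_force: [-6.7, 0.6, 0.1]
gripper_width: 0.0167
time_s: 10.57
tcp_pos: [0.4442, 0.1359, 0.0695]
eef_rot: [178.9, 1.3, -2.0]
contact_force: [-7.0, 1.4, 0.4]
gripper_width: 0.0166
```

```bash
python3 -m inch '[{"x":0.07,"y":-0.06,"z":-0.08,"yaw":0}]'
python3 -m inch '[{"x":0.085,"y":-0.04,"z":-0.04,"yaw":0}]'
```

```text
time_s: 10.65
tcp_pos: [0.4443, 0.1365, 0.0707]
eef_rot: [178.8, 1.5, -2.0]
contact_force: [-7.8, 1.2, -0.0]
gripper_width: 0.0168
time_s: 10.73
tcp_pos: [0.4445, 0.1365, 0.071]
eef_rot: [178.7, 1.7, -2.1]
contact_force: [-8.7, 1.0, 1.1]
gripper_width: 0.0169
```

```bash
python3 -m inch '[{"x":0.11,"y":-0.05,"z":-0.1,"yaw":0}]'
python3 -m inch '[{"x":0.12,"y":-0.04,"z":-0.08,"yaw":0}]'
```

```text
time_s: 10.82
tcp_pos: [0.4448, 0.1366, 0.0724]
eef_rot: [178.6, 2.0, -2.1]
contact_force: [-10.5, 0.5, 0.1]
gripper_width: 0.0167
time_s: 10.9
tcp_pos: [0.445, 0.1362, 0.0734]
eef_rot: [178.4, 2.3, -2.2]
contact_force: [-12.2, 1.1, 0.9]
gripper_width: 0.0167
```

```bash
python3 -m inch '[{"x":0.13,"y":-0.06,"z":-0.08,"yaw":0}]'
python3 - <<'E'
from h import *
q,_,_=snap('side','t6'); t,_,_=snap('top','t6t'); s=r.get_state();print(s['tcp_pos'],s['contact_force'],s['eef_rot'],s['moment'])
a=cv2.resize(q[210:265,180:230],None,fx=8,fy=8,interpolation=cv2.INTER_CUBIC); b=cv2.resize(t[130:175,160:205],None,fx=8,fy=8,interpolation=cv2.INTER_CUBIC)
im=np.zeros((440,770,3),np.uint8); im[:,:400]=a; im[:360,405:765]=np.clip(b*2.,0,255)
cv2.imwrite('pics/c6.png',im[:,:,::-1])
E
```

```text
time_s: 10.98
tcp_pos: [0.4452, 0.1362, 0.0742]
eef_rot: [178.3, 2.6, -2.2]
contact_force: [-13.8, 2.1, 0.9]
gripper_width: 0.017
[0.44511941 0.13627401 0.07412035] [-12.12250348   1.68788119   1.07337295] [178.2569175    2.62093087  -2.2411478 ] [0.64390092 4.25455503 0.02935399]
```

View pics/c6.png

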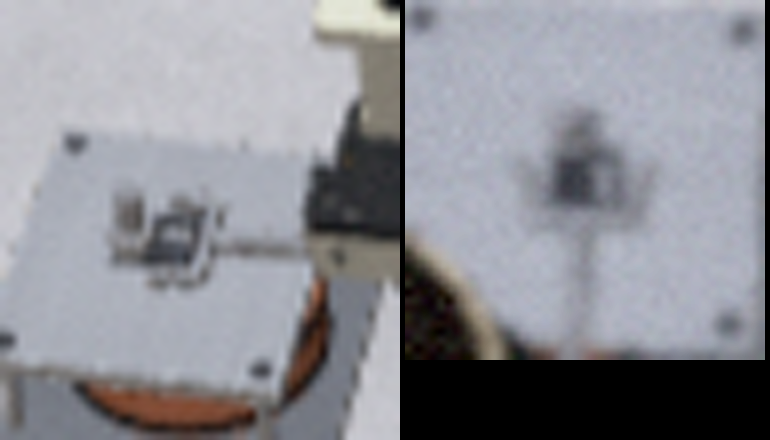

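The clip is against the spindle, but the fork has drifted about 3 mm to −y of the spindle line, and pitch has crept up. I'll back off, raise and look from the side before pushing again.

```bash
python3 -m inch '[{"x":-0.2,"y":0,"z":-0.02,"yaw":0},{"x":-0.3,"y":0,"z":0,"yaw":0},{"x":-0.4,"y":0,"z":0,"yaw":0},{"x":-0.4,"y":0,"z":0,"yaw":0},{"x":0,"y":0,"z":-0.5,"yaw":0}]'
python3 -m inch '[{"x":0,"y":0,"z":-0.8,"yaw":0},{"x":0,"y":0,"z":-0.8,"yaw":0},{"x":0,"y":0.5,"z":-0.8,"yaw":0},{"x":0.5,"y":0.8,"z":-0.5,"yaw":0},{"x":0.8,"y":0.8,"z":0,"yaw":0}]'
python3 -m inch '[{"x":0.8,"y":0.5,"z":0,"yaw":0},{"x":0.4,"y":0,"z":0,"yaw":0},{"x":0,"y":0,"z":0,"yaw":0}]'
python3 - <<'E'
from h import *
p,d,ci=snap('wrist','w7'); s=r.get_state();print(s['tcp_pos'],s['contact_force'],s['eef_rot'])
cv2.imwrite('pics/w7b.png',cv2.resize(p[:220,:,::-1],None,fx=1.5,fy=1.5))
E
```

```text
time_s: 11.5
tcp_pos: [0.41, 0.1371, 0.087]
eef_rot: [178.2, 2.7, -2.3]
contact_force: [-0.8, -1.1, -1.6]
gripper_width: 0.0168
time_s: 11.92
tcp_pos: [0.4403, 0.0876, 0.1661]
eef_rot: [178.4, 2.4, -1.8]
contact_force: [1.6, 0.3, -1.4]
gripper_width: 0.0168
time_s: 12.17
tcp_pos: [0.4722, 0.0723, 0.1682]
eef_rot: [178.6, 2.0, -1.8]
contact_force: [-0.1, -0.3, -1.6]
gripper_width: 0.0163
[0.47120953 0.07231349 0.16807536] [-0.60050313 -1.02191909 -2.72525299] [178.55936037   1.99735522  -1.84405414]
```

View pics/w7b.png

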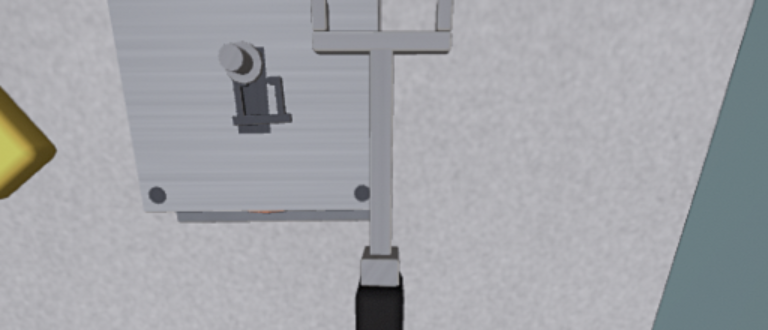

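The clip's bar is at (233–291,119), centre 262. The slot's centre at that row is about 254, so the clip sits about 4 mm to −y of the slot line. Working out the numbers.

Run:
```python
from h import *
D=load('w7'); W=lambda u,v,z:onz(D,u/1.5,v/1.5,z)[:2]*1000
print('bar ends',W(233,121,.066),W(291,119,.066)); print('right jaw outer',W(284,80,.066),W(290,112,.066)); print('left jaw outer',W(235,90,.066),W(238,118,.066))
print('slot near end L,R',W(239.5,132,.06),W(270,132,.06)); print('slot R far',W(264,50,.06)); print('stem top',W(235,55,.096),'collar',W(241,63,.078))
print('near edge',W(150,211,.06),W(365,211,.06)); print('crossbar face mid', )
for u,v in [(330,41),(435,41)]: print(dep(D,u/1.5,v/1.5))
L=W(313,31,.165);R=W(451,31,.165);print('face',L,R,(L+R)/2)
c=D['p'][20:92,140:205].max(2)
for row in c[10:]: print(''.join('#' if x<75 else '+' if x<105 else '.' for x in row))
```

```text
bar ends [562.4673543  145.38835692] [562.48034577 113.85571125]
right jaw outer [582.09650834 115.72882884] [566.07308485 114.06043473]
left jaw outer [578.00009088 142.22058146] [563.91429074 142.48138253]
slot near end L,R [556.52801809 144.16601904] [555.96914719 127.149654  ]
slot R far [597.48596747 125.82182549]
stem top [591.28290809 132.52315407] collar [589.71065836 134.48990475]
near edge [514.0266456  202.55858029] [509.40738967  75.66063597]
crossbar face mid
[0.58647004 0.08397841 0.16413692]
[0.58525888 0.04961039 0.16626124]
face [589.42114176  89.24916145] [588.23190556  44.20723573] [588.82652366  66.72819859]
.................................................................
.................................................................
...................++.........+#++++.............................
....................+#+........+#+#+.............................
.....................###........+##+.............................
.....................+##+.......+##+.............................
......................####.......##+.............................
..
[... 2927 characters left out ...]
+++++++++++++++++++++++++++++...........
................+++++++++++++++++++#+##+.........................
.................++#############++++++++.........................
...................+++++++++++++++++++++.........................
...................+++++++++++++++++++++.........................
...................+#+++++++++++++++++++.........................
...................+#+++++++++++++++++#+.........................
...................++++++++++++++++++++..........................
.................................................................
.................................................................
.................................................................
```

```bash
python3 -m inch '[{"x":-0.8,"y":-0.3,"z":0,"yaw":0},{"x":-0.8,"y":-0.7,"z":0,"yaw":0},{"x":-0.75,"y":-0.7,"z":0.3,"yaw":0},{"x":0,"y":-0.7,"z":0.7,"yaw":0},{"x":0,"y":-0.12,"z":0.7,"yaw":0}]'
python3 -m inch '[{"x":0,"y":0,"z":0.6,"yaw":0},{"x":0,"y":0,"z":0.4,"yaw":0},{"x":0,"y":0,"z":0,"yaw":0}]'
```

```text
time_s: 12.63
tcp_pos: [0.4086, 0.1397, 0.1273]
eef_rot: [178.8, 1.7, -2.0]
contact_force: [0.6, 0.6, -1.0]
gripper_width: 0.0164
time_s: 12.88
tcp_pos: [0.402, 0.1407, 0.0989]
eef_rot: [178.7, 1.9, -1.7]
contact_force: [-1.0, -0.6, -0.9]
gripper_width: 0.017
```

```bash
python3 -m inch '[{"x":0.2,"y":0.06,"z":0.35,"yaw":0.03},{"x":0.2,"y":0.06,"z":0.35,"yaw":0},{"x":0,"y":0,"z":0.25,"yaw":0},{"x":0,"y":0,"z":0,"yaw":0}]'
```

```text
time_s: 13.22
tcp_pos: [0.411, 0.1377, 0.074]
eef_rot: [178.8, 1.8, -1.7]
contact_force: [-0.8, -1.4, -2.6]
gripper_width: 0.0166
```

```bash
python3 -m inch '[{"x":0.28,"y":0,"z":0.01,"yaw":0.03},{"x":0.28,"y":0,"z":0.01,"yaw":0},{"x":0.28,"y":0,"z":0,"yaw":0},{"x":0.2,"y":0,"z":0,"yaw":0},{"x":0,"y":0,"z":0,"yaw":0}]'
```

```text
time_s: 13.63
tcp_pos: [0.4411, 0.1368, 0.0732]
eef_rot: [178.8, 1.7, -1.9]
contact_force: [0.3, -0.0, -1.5]
gripper_width: 0.0167
```

```bash
python3 -m inch '[{"x":0,"y":-0.07,"z":0,"yaw":0},{"x":0,"y":-0.06,"z":0,"yaw":0},{"x":0,"y":0,"z":0,"yaw":0}]'
```

```text
time_s: 13.88
tcp_pos: [0.4419, 0.1399, 0.0732]
eef_rot: [178.8, 1.7, -2.0]
contact_force: [0.1, 0.0, -2.2]
gripper_width: 0.0165
```

```bash
python3 -m inch '[{"x":0.1,"y":-0.01,"z":-0.01,"yaw":0}]'
python3 -m inch '[{"x":0.1,"y":-0.02,"z":-0.02,"yaw":0}]'
python3 -m inch '[{"x":0.1,"y":-0.02,"z":-0.03,"yaw":0}]'
```

```text
time_s: 13.97
tcp_pos: [0.444, 0.14, 0.0734]
eef_rot: [178.8, 1.8, -2.0]
contact_force: [-0.8, 0.1, -1.3]
gripper_width: 0.0169
time_s: 14.05
tcp_pos: [0.4453, 0.14, 0.0735]
eef_rot: [178.8, 1.9, -2.0]
contact_force: [-8.5, 0.3, 0.4]
gripper_width: 0.0166
time_s: 14.13
tcp_pos: [0.4455, 0.1395, 0.0736]
eef_rot: [178.7, 2.1, -2.0]
contact_force: [-8.9, 0.6, -0.4]
gripper_width: 0.0169
```

```bash
python3 -m inch '[{"x":0.13,"y":-0.03,"z":-0.07,"yaw":0}]'
python3 -m inch '[{"x":0.14,"y":-0.03,"z":-0.07,"yaw":0}]'
```

```text
time_s: 14.22
tcp_pos: [0.4464, 0.1392, 0.0744]
eef_rot: [178.6, 2.4, -2.0]
contact_force: [-5.9, 1.2, -0.7]
gripper_width: 0.0167
time_s: 14.3
tcp_pos: [0.4485, 0.1393, 0.0755]
eef_rot: [178.5, 2.5, -2.1]
contact_force: [-8.1, 1.6, 0.3]
gripper_width: 0.0166
```

```bash
python3 -m inch '[{"x":0.12,"y":-0.04,"z":-0.02,"yaw":0}]'
python3 -m inch '[{"x":0.12,"y":-0.03,"z":-0.03,"yaw":0}]'
```

```text
time_s: 14.38
tcp_pos: [0.449, 0.1392, 0.0753]
eef_rot: [178.4, 2.8, -2.1]
contact_force: [-12.2, 0.5, 0.9]
gripper_width: 0.017
time_s: 14.47
tcp_pos: [0.4496, 0.1388, 0.0751]
eef_rot: [178.3, 3.1, -2.1]
contact_force: [-7.9, 1.0, -0.8]
gripper_width: 0.0166
```

```bash
python3 -m inch '[{"x":0.12,"y":-0.03,"z":-0.06,"yaw":0}]'
python3 -m inch '[{"x":0.12,"y":-0.03,"z":-0.06,"yaw":0}]'
```

```text
time_s: 14.55
tcp_pos: [0.4507, 0.1388, 0.0758]
eef_rot: [178.2, 3.3, -2.2]
contact_force: [-5.5, 1.1, -0.1]
gripper_width: 0.0169
time_s: 14.63
tcp_pos: [0.4519, 0.1387, 0.0766]
eef_rot: [178.1, 3.5, -2.2]
contact_force: [-8.4, 1.1, 0.5]
gripper_width: 0.0168
```

```bash
python3 -m inch '[{"x":0.12,"y":-0.03,"z":-0.06,"yaw":0}]'
python3 -m inch '[{"x":0.12,"y":-0.03,"z":-0.06,"yaw":0}]'
python3 -m inch '[{"x":0.12,"y":-0.03,"z":-0.06,"yaw":0}]'
```

```text
time_s: 14.72
tcp_pos: [0.4534, 0.1389, 0.0774]
eef_rot: [178.0, 3.7, -2.2]
contact_force: [-6.9, 0.0, 0.3]
gripper_width: 0.0169
time_s: 14.8
tcp_pos: [0.4549, 0.139, 0.0782]
eef_rot: [178.0, 3.9, -2.2]
contact_force: [-7.7, 0.8, -0.4]
gripper_width: 0.0168
time_s: 14.88
tcp_pos: [0.456, 0.139, 0.079]
eef_rot: [177.9, 4.1, -2.3]
contact_force: [-8.3, 1.3, -0.1]
gripper_width: 0.0168
```

```bash
python3 -m inch '[{"x":0.12,"y":-0.03,"z":-0.04,"yaw":0}]'
python3 -m inch '[{"x":0.11,"y":-0.03,"z":-0.04,"yaw":0}]'
python3 -m inch '[{"x":0.11,"y":-0.03,"z":-0.04,"yaw":0}]'
```

```text
time_s: 14.97
tcp_pos: [0.4569, 0.1389, 0.0792]
eef_rot: [177.8, 4.3, -2.3]
contact_force: [-7.6, 1.0, -0.3]
gripper_width: 0.0165
time_s: 15.05
tcp_pos: [0.4593, 0.1395, 0.0798]
eef_rot: [177.7, 4.4, -2.3]
contact_force: [0.3, 0.5, -1.6]
gripper_width: 0.0167
time_s: 15.13
tcp_pos: [0.4626, 0.1403, 0.0807]
eef_rot: [177.8, 4.4, -2.3]
contact_force: [0.2, -0.6, -1.8]
gripper_width: 0.0167
```

Snapped: the force fell to zero. Now gently up to the stop.

```bash
python3 -m inch '[{"x":0.03,"y":0.02,"z":0.01,"yaw":0}]'
python3 -m inch '[{"x":0.05,"y":0.01,"z":0,"yaw":0}]'
python3 -m inch '[{"x":0.05,"y":0,"z":0,"yaw":0}]'
```

```text
time_s: 15.22
tcp_pos: [0.4633, 0.1399, 0.0805]
eef_rot: [177.7, 4.4, -2.3]
contact_force: [-5.8, 0.8, 0.8]
gripper_width: 0.0164
time_s: 15.3
tcp_pos: [0.4633, 0.1391, 0.08]
eef_rot: [177.7, 4.6, -2.3]
contact_force: [-9.2, 1.4, 0.5]
gripper_width: 0.0166
time_s: 15.38
tcp_pos: [0.4631, 0.1385, 0.0795]
eef_rot: [177.6, 4.7, -2.3]
contact_force: [-7.5, 2.3, 1.8]
gripper_width: 0.0167
```

```bash
python3 -m inch '[{"x":0.09,"y":-0.04,"z":-0.06,"yaw":0}]'
python3 -m inch '[{"x":0.1,"y":-0.04,"z":-0.06,"yaw":0}]'
python3 -m inch '[{"x":-0.1,"y":0,"z":-0.03,"yaw":0},{"x":-0.3,"y":0,"z":0,"yaw":0},{"x":-0.4,"y":0,"z":0,"yaw":0},{"x":-0.5,"y":0,"z":0,"yaw":0},{"x":0,"y":0,"z":-0.5,"yaw":0}]'
python3 -m inch '[{"x":0,"y":0,"z":-0.8,"yaw":0},{"x":0,"y":0,"z":-0.8,"yaw":0},{"x":0,"y":0.5,"z":-0.8,"yaw":0},{"x":0.5,"y":0.8,"z":-0.3,"yaw":0},{"x":0.8,"y":0.8,"z":0,"yaw":0}]'
python3 -m inch '[{"x":0.8,"y":0.5,"z":0,"yaw":0},{"x":0.3,"y":0,"z":0,"yaw":0},{"x":0,"y":0,"z":0,"yaw":0}]'
python3 - <<'E'
from h import *
p,d,ci=snap('wrist','w8'); s=r.get_state();print(s['tcp_pos'],s['contact_force'],s['eef_rot'])
cv2.imwrite('pics/w8b.png',cv2.resize(p[:200,:400,::-1],None,fx=2,fy=2,interpolation=cv2.INTER_CUBIC))
E
```

```text
time_s: 15.47
tcp_pos: [0.4634, 0.1387, 0.0802]
eef_rot: [177.6, 4.9, -2.4]
contact_force: [-9.8, 1.9, 1.0]
gripper_width: 0.0165
time_s: 15.55
tcp_pos: [0.4635, 0.1388, 0.0808]
eef_rot: [177.5, 5.2, -2.4]
contact_force: [-10.7, 1.4, 2.2]
gripper_width: 0.0167
time_s: 15.97
tcp_pos: [0.4294, 0.14, 0.0955]
eef_rot: [177.4, 5.2, -2.5]
contact_force: [-1.3, 0.2, -2.0]
gripper_width: 0.0166
time_s: 16.38
tcp_pos: [0.461, 0.0909, 0.1687]
eef_rot: [177.6, 4.9, -2.1]
contact_force: [0.3, -0.2, -1.6]
gripper_width: 0.0169
time_s: 16.63
tcp_pos: [0.4892, 0.0752, 0.1694]
eef_rot: [177.8, 4.5, -2.1]
contact_force: [0.7, 1.2, -0.5]
gripper_width: 0.0165
[0.48843242 0.07531832 0.16938212] [ 0.16490681  0.97653939 -0.73450408] [177.77952935   4.55466115  -2.06562812]
```

View pics/w8b.png

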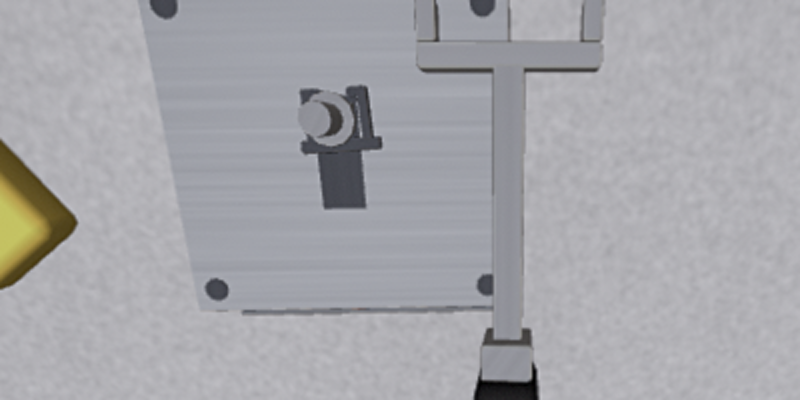

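The clip's bar (302–380,146) sits right behind the collar (330,117), with the jaws around the neck: it is home. Now I return the fork to the mat.

```bash
python3 -m inch '[{"x":-0.2,"y":0.6,"z":0,"yaw":0},{"x":-0.2,"y":0.9,"z":0,"yaw":0},{"x":-0.2,"y":0.9,"z":0,"yaw":0},{"x":-0.2,"y":0.9,"z":0,"yaw":0.2},{"x":-0.2,"y":0.9,"z":0,"yaw":0.2}]'
python3 -m inch '[{"x":0,"y":0.9,"z":0,"yaw":0.2},{"x":0,"y":0.9,"z":0,"yaw":0.2},{"x":0,"y":0.9,"z":0,"yaw":0},{"x":0,"y":0.9,"z":0,"yaw":0},{"x":0,"y":0.9,"z":0,"yaw":0}]'
python3 -m inch '[{"x":0,"y":0.9,"z":0.3,"yaw":0},{"x":0,"y":0.9,"z":0.6,"yaw":0},{"x":0,"y":0.9,"z":0.6,"yaw":0},{"x":0,"y":0.9,"z":0.6,"yaw":0},{"x":0,"y":0,"z":0,"yaw":0}]'
```

```text
time_s: 17.1
tcp_pos: [0.4541, -0.0274, 0.1746]
eef_rot: [177.7, 4.6, -3.2]
contact_force: [0.6, -1.1, -1.3]
gripper_width: 0.0165
time_s: 17.52
tcp_pos: [0.4375, -0.1417, 0.1798]
eef_rot: [177.6, 4.5, -4.6]
contact_force: [0.4, 0.9, -0.9]
gripper_width: 0.0171
time_s: 17.93
tcp_pos: [0.4208, -0.2357, 0.1311]
eef_rot: [177.7, 4.3, -4.5]
contact_force: [-0.9, 0.1, -1.6]
gripper_width: 0.0164
```

```bash
python3 -m inch '[{"x":0.4,"y":0.3,"z":0.6,"yaw":0},{"x":0.4,"y":0.3,"z":0.8,"yaw":0},{"x":0.3,"y":0.2,"z":0.8,"yaw":0},{"x":0,"y":0,"z":0.6,"yaw":0},{"x":0,"y":0,"z":0.3,"yaw":0}]'
python3 -m inch '[{"x":0,"y":0,"z":0.2,"yaw":0},{"x":0,"y":0,"z":0,"yaw":0}]'
```

```text
time_s: 18.35
tcp_pos: [0.4389, -0.2587, 0.0527]
eef_rot: [177.7, 4.0, -4.4]
contact_force: [-1.5, 0.5, -1.9]
gripper_width: 0.0166
time_s: 18.52
tcp_pos: [0.4365, -0.2574, 0.0464]
eef_rot: [177.7, 4.2, -4.4]
contact_force: [-1.4, 0.5, -1.7]
gripper_width: 0.0167
```

```bash
python3 -m inch '[{"x":0.2,"y":0,"z":0.4,"yaw":0},{"x":0.2,"y":0,"z":0.3,"yaw":0},{"x":0,"y":0,"z":0.1,"yaw":0}]'
python3 -m inch '[{"x":0,"y":0,"z":0.1,"yaw":0}]'
python3 -m inch '[{"x":0,"y":0,"z":0.1,"yaw":0}]'
```

```text
time_s: 18.77
tcp_pos: [0.4474, -0.2581, 0.0271]
eef_rot: [177.7, 3.9, -4.3]
contact_force: [1.0, 0.2, -1.4]
gripper_width: 0.0165
time_s: 18.85
tcp_pos: [0.4477, -0.2581, 0.0244]
eef_rot: [177.7, 3.8, -4.2]
contact_force: [-0.6, -0.3, -1.5]
gripper_width: 0.0166
time_s: 18.93
tcp_pos: [0.4476, -0.2582, 0.0218]
eef_rot: [177.7, 3.9, -4.2]
contact_force: [-6.2, 0.1, 9.9]
gripper_width: 0.0168
```

```bash
python3 -m inch '[{"x":0,"y":0,"z":0.06,"yaw":0}]'
python3 -m inch '[{"x":0,"y":0,"z":0.06,"yaw":0}]'
python3 -m inch '[{"x":0,"y":0,"z":0.06,"yaw":0}]'
```

```text
time_s: 19.02
tcp_pos: [0.4463, -0.2584, 0.0206]
eef_rot: [177.7, 4.0, -4.2]
contact_force: [-8.4, 1.0, 18.2]
gripper_width: 0.0166
time_s: 19.1
tcp_pos: [0.4456, -0.2588, 0.0201]
eef_rot: [177.6, 4.1, -4.2]
contact_force: [-5.5, 3.6, 19.7]
gripper_width: 0.017
time_s: 19.18
tcp_pos: [0.4456, -0.2591, 0.02]
eef_rot: [177.6, 4.0, -4.2]
contact_force: [-5.4, 5.7, 18.1]
gripper_width: 0.0168
```

```bash
python3 -m inch '[{"x":0,"y":0,"z":0,"yaw":0},{"x":0,"y":0,"z":-0.02,"yaw":0},{"x":0,"y":0,"z":0,"yaw":0}]'
python3 -m inch '[{"x":0,"y":0,"z":0,"yaw":0},{"x":0,"y":0,"z":0,"yaw":0},{"x":0,"y":0,"z":0,"yaw":0},{"x":0,"y":0,"z":0,"yaw":0},{"x":0,"y":0,"z":0,"yaw":0}]' 0.3
python3 -m inch '[{"x":0,"y":0,"z":0,"yaw":0},{"x":0,"y":0,"z":0,"yaw":0},{"x":0,"y":0,"z":0,"yaw":0},{"x":0,"y":0,"z":0,"yaw":0},{"x":0,"y":0,"z":0,"yaw":0}]'
```

```text
time_s: 19.43
tcp_pos: [0.4477, -0.2593, 0.0228]
eef_rot: [177.6, 3.7, -4.1]
contact_force: [0.5, 0.2, -1.8]
gripper_width: 0.0166
time_s: 19.85
tcp_pos: [0.4475, -0.2596, 0.0227]
eef_rot: [177.5, 3.8, -4.1]
contact_force: [-0.5, 0.5, 0.3]
gripper_width: 0.044
time_s: 20.27
tcp_pos: [0.4474, -0.2597, 0.0224]
eef_rot: [177.5, 3.8, -4.1]
contact_force: [0.4, -1.0, -1.1]
gripper_width: 0.0567
```

```bash
python3 -m inch '[{"x":0,"y":0,"z":-0.3,"yaw":0},{"x":0,"y":0,"z":-0.6,"yaw":0},{"x":0,"y":0,"z":-0.8,"yaw":0},{"x":0,"y":0,"z":-0.8,"yaw":0},{"x":0,"y":0,"z":-0.8,"yaw":0}]' 0.6
python3 -m inch '[{"x":0,"y":0,"z":-0.8,"yaw":0},{"x":0,"y":0,"z":-0.8,"yaw":0},{"x":-0.5,"y":0.8,"z":0,"yaw":0},{"x":-0.5,"y":0.8,"z":0,"yaw":0},{"x":0,"y":0,"z":0,"yaw":0}]'
python3 - <<'E'
from h import *
t,_,_=snap('top','t9'); p,_,_=snap('side','s9')
im=np.zeros((384,768,3),np.uint8); im[:,:384]=np.clip(cv2.resize(t[80:240,90:360],(384,228))*2.,0,255).astype(np.uint8).repeat(1,0)[:384] if 0 else 0
a=np.clip(cv2.resize(t[80:240,90:360],None,fx=1.42,fy=1.42,interpolation=cv2.INTER_CUBIC)*2.,0,255); im[:a.shape[0],:a.shape[1]]=a
b=cv2.resize(p[140:320,130:300],None,fx=2.1,fy=2.1,interpolation=cv2.INTER_CUBIC); im[:b.shape[0],400:400+b.shape[1]]=b
cv2.imwrite('pics/c9.png',im[:,:,::-1])
D=load('t9'); d=D['d']
m=(D['p'].max(2)<40).astype(np.uint8); m[:125]=0;m[235:]=0;m[:,:275]=0;m[:,355:]=0
n,l,s,c=cv2.connectedComponentsWithStats(m); i=1+np.argmax(s[1:,4]); print(s[i],onz(D,*c[i],.036)); v,u=np.nonzero(l==i)
P=np.array([dep(D,a,b) for a,b in zip(u,v)]);print('z far/near',np.median(P[v<c[i][1]-8,2]),np.median(P[v>c[i][1]+8,2]))
E
```

```text
time_s: 20.68
tcp_pos: [0.4494, -0.2558, 0.1049]
eef_rot: [177.6, 4.4, -4.2]
contact_force: [0.5, -1.2, -0.3]
gripper_width: 0.0701
time_s: 21.1
tcp_pos: [0.4283, -0.2934, 0.1595]
eef_rot: [177.5, 3.7, -3.9]
contact_force: [-0.2, -0.0, 0.8]
gripper_width: 0.07
[286 178  69  38 874] [ 0.44068434 -0.27845627  0.036     ]
z far/near 0.5734308843400444 0.2777937544705733
```

View pics/c9.png

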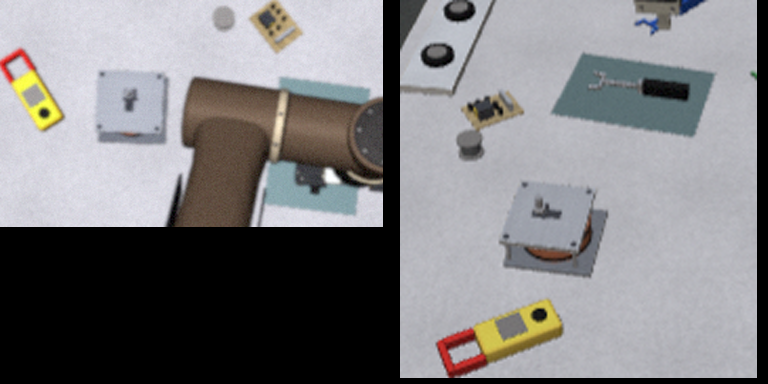

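The fork lies well inside the mat (handle at (665,89), head at (600,82)). The clip is on the spindle at (545,207), and the meter, board and spool look unmoved. One numeric check for flatness, then I hand in.

Run:
```python
from h import *
D=load('s9'); x0,y0=130,140
for u,v in [(648,84),(665,86),(682,88)]: print(dep(D,x0+(u-400)/2.1,y0+v/2.1))
s=r.get_state(); print(s['time_s'],s['contact_force'],s['qd'].max())
r.close_job()
```

```text
[ 0.4614551  -0.24873576  0.0363836 ]
[ 0.4290309  -0.25225907  0.03181058]
[ 0.39638595 -0.25407527  0.02860384]
21.2 [ 1.3660091  -0.41990277 -0.5949378 ] 0.9816366408639969
the job is handed in; nothing more can be done
```

The clip is on the spindle and the fork is back on the mat. I handed the job in at about 21 s of the 64 s allowed.

- **Push:** The first push stopped at up to about 14 N because the clip had drifted about 5 mm to one side of the spindle line. I backed off, looked again, centred the clip with the fork's tines and pushed again. The jaws spread at 6 to 12 N, the force fell to near zero, and about 5 mm later the clip stopped. It did not move further when I pushed to about 11 N. The highest push force I saw was 13.8 N. I only read the force at the end of each move, so a brief higher peak can't be ruled out.
- **Final checks:** The last wrist view shows the clip around the neck, with its back bar right behind the collar. The side view shows the fork well inside the mat with the gripper clear of it, and the meter, board and spool where they were.
- **Disagreements:** The last height samples on the fork handle read 36, 32 and 29 mm from front to back, where a flat handle would read 36 throughout. The lower ones probably fell on the handle's side face, since the picture shows the fork flat, but I did not confirm that. The tool also tilted about 4 to 5° while pushing, so the heel of the handle dropped a few millimetres when I let go. The last top view could not confirm the fork because the arm was in the way.

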